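# Close up the luthier's parts chest

## Task

Close up the small wooden parts chest on the bench by pushing with the fingertips: push both open drawers fully home, and swing the raised lid down until it lies shut. Do not lift the chest or shove it along the bench, and leave the bowl, the brush and the wooden cone alone.

Things in the scene. Friction and masses are not known exactly. Their poses are not given: they have to be found in the camera images.
- chest: loose dark wooden chest with pale drawer fronts and dark knobs, 130 mm deep (x) by 240 mm wide (y) by 75 mm high without lid (83 to 85 mm with the lid shut), 2.2 kg. Origin: centre of its underside, on the bench. Its own -x is the drawer front (it faces the robot, turned by up to 0.35 rad), +y its left, z up. It slides if pushed with more than about 10 N once a drawer is home.
- drawer_left (a joint): opening of the drawer on the chest's +y side, m: 0 fully home (front flush with the chest), larger is farther out along the chest's -x; at most 0.080. Sliding friction about 1.5 N; it stays where left. Starts open by 25 to 65 mm.
- drawer_right (a joint): the same for the drawer on the chest's -y side, opened independently
- drawer_left_knob (a point): centre of the outer end of the left drawer's round knob (20 mm diameter, sticks out 22 mm from the drawer front), 28 mm above the chest's underside, at y = +58 mm in the chest's frame. Drawer front 105 mm wide, 40 mm high, from 8 to 48 mm above the bench. The point moves with the drawer; its axes are the chest's.
- drawer_right_knob (a point): the same point on the right drawer, at y = -58 mm in the chest's frame
- lid (a joint): lid angle, rad: 0 shut and lying on the chest, pi/2 upright, at most 1.75. Starts raised at 1.15 to 1.6. The hinge is stiff: the lid stays where it is left, and must be pushed all the way down (about 1 to 3 N at its edge).
- lid_hinge (a point): middle of the hinge line, which runs along the chest's y at the top of its back (x = +65 mm, z = 75 mm in the chest's frame); axes are the chest's
- lid_edge (a point): middle of the lid's free edge, on its outer face (the face that is on top when shut, and faces away from the robot when raised). The lid is a board 137 mm from hinge to edge, 240 mm wide, 8 mm thick; the outer face lies 9 mm from the hinge line. Axes move with the lid: +x points from the edge to the hinge, +z out of the outer face.
- bowl: bystander: terracotta bowl, 110 mm across, 55 mm high; origin centre of underside
- brush: bystander: scrubbing brush, bristles down, 110 x 50 x 38 mm; origin centre of underside
- cone: bystander: turned wooden cone, 52 mm across its foot, 52 mm high; origin centre of underside

How it is judged (in metres and radians):
At the end, for the whole second after the job is handed in: Both drawers within 4 mm of fully home, the lid within 0.05 rad of shut, the chest standing flat and at rest within 30 mm of where it was, and the bowl, brush and cone each within 30 mm of their places (value of joint each of drawer_left, drawer_right below 0.004 m and value of joint lid below 0.05 rad and distance of each of chest, bowl, brush, cone from where it was at the start of the episode below 0.03 m and angle between chest's own z axis and vertical below 0.05 rad and linear speed of chest below 0.01 m/s); the robot touches nothing.
It fails at once if the chest is lifted or tipped (12 mm or 0.15 rad) (height (world z) of chest above 0.012 m or angle between chest's own z axis and vertical above 0.15 rad).
It fails at once if the chest is shoved more than 30 mm (distance of chest from where it was at the start of the episode above 0.03 m).
It fails at once if the bowl, brush or cone is moved more than 30 mm, lifted or tipped (distance of any of bowl, brush, cone from where it was at the start of the episode above 0.03 m or height (world z) of any of bowl, brush, cone above 0.015 m or angle between any of bowl, brush, cone's own z axis and vertical above 0.4 rad).
It also fails if it takes over 58 s, if anything falls off the work surface, if the arm or the gripper's body presses on something with over 40 N, if the wrist force passes 120 N, or if a joint passes its speed limit or range.

## Robot

A 6-joint arm with a two-finger parallel gripper is mounted at the origin on the work surface. World frame = base frame: x ahead of the robot, y to its left, z up, the work surface at z = 0. Lengths are in mm, angles in rad, forces in N, time in s.
With the tool pointing down it reaches from about 300 to 775 mm from the base axis. Payload 14.6 kg.
Tool frame: the origin (TCP) lies at the very end of the fingers, on their centre line; the grasp point (between the pads) lies 19 mm behind it; z points along the fingers, y is the line along which they close (so a half turn about z gives the same grasp; the last joint's range is limited). The gripper opens to 94 mm and grips with 3 to 60 N. Pads are 16 mm wide; open, the fingers measure 119 mm over their backs; the gripper's body (75 mm by 177 mm) begins 78 mm behind the grasp point.
Start: joints at [-1.17, 0.3, 1.521, -0, 1.321, -0.067], TCP at [248, -490.903, 205.446] pointing down, gripper open.
Joint ranges: [-3.03, 3.03], [-0.79, 2.21], [0.23, 2.52], [-1.04, 4.18], [0, 3.07], [-2.55, 2.55]. Speed limits (rad/s): [2.22, 2.22, 2.57, 3.14, 3.14, 3.14].

## Interface

Orientations are given as [roll, pitch, yaw] about the fixed x, y, z axes, in that order (R = Rz(yaw) Ry(pitch) Rx(roll)).
In Python, from cell import manip, camera, get_calibration gives the robot as it stands. The module is installed in compiled form; this text tells all that it offers.
- The arm moves only by the tool jog_arm, never from a script. Its argument "plan" is one flat list of numbers, 6 for each row, row after row: the shift along the world's x, y, z in m, then the turn, a rotation vector about the world's x, y, z in degrees. A call has 1 to 20 rows; each row is the pose to reach, as a shift and turn from the pose commanded when the call began; what a row does not reach only later rows make up. A row lasts 1/10 s, in which the tool goes at most 50 mm and 8.59 degrees, less where a joint would pass 70% of its speed; a pose out of reach is approached as far as the arm can. A call with a gripper value outside its range is refused whole. "claw" is the finger opening in m, from 0 to 0.094, set as the call begins (left out, the last holds). The fingers move at their own pace and stop on an object; "force" is the grip in N (left out, the last holds). Time passes only in rows, so rows that repeat a pose let the fingers close. It gives the time, the measured TCP pose, the force, the opening and the grip force at its end, in the units of the state.
- manip.read_state(): the state, without advancing time (a new reading comes with each control period).
- camera(name): name is "scene" or "top"; returns (picture, depth): 384x512x3 uint8, red, green, blue; 384x512 float32, mm along the optical axis (not along the pixel's ray), 0 where there is no reading.
- get_calibration(name): a dict with "fx", "fy", "cx", "cy" (pixels), "origin" and "attitude" of the camera in the world. Camera axes: x right, y down, z forward; pixel columns grow to the right and rows downward; lengths in mm; the calibration is good to about 2 mm. A picture is of the moment at which its call begins. get_calibration takes no time and is no camera call.
- manip.sign_off(): hands the job in; it is judged then, once.
The state is a dict: "clock": time; "joints": joint angles; "qd": joint speeds; "effort": joint torques, N m; "eef_pos": TCP position; "eef_rot": TCP orientation; "wrist_force": force on the tool from outside, world axes, zero at the start; "moment": the same for the moment, N m; "finger_gap": finger opening in mm; "finger_force": force on a finger pad.
Only numpy, scipy, OpenCV 4.12 (cv2) and the standard library are available. Lean on these libraries where they do the work, as an engineer would, in place of code of your own. Each camera call takes 0.05 s, during which the arm holds its last target. There are 200 camera calls.

## Working session

There is one attempt and no reset: what is moved stays moved. The work goes in short steps, Python scripts to look and compute and a tool call to move; the robot and the scene stay as the last step left them, time stands still between calls to the robot, and variables do not carry over. Pictures are saved under pics/ and viewed, at most 10 in all, crops included, and the job is handed in when it is done.

Besides the shell and the picture viewer there is one more tool, called after "Call:" as name(argument=value, ...) on one line, values as JSON. jog_arm: Moves the arm, as the interface text tells. Its arguments: {"type":"object","properties":{"plan":{"type":"array"},"claw":{"type":"number"},"force":{"type":"number"}},"required":["plan"]}

```bash
mkdir -p pics; cat > h.py <<'E'
import numpy as np,cv2
from cell import manip,camera,get_calibration
from scipy.spatial.transform import Rotation as R
def shot(n,f):
    p,d=camera(n); cv2.imwrite(f'pics/{f}.png',p[:,:,::-1]); np.save(f'{f}.npy',d); return p,d
def cloud(n,d):
    c=get_calibration(n); v,u=np.mgrid[:384,:512]
    P=np.stack([(u-c['cx'])/c['fx']*d,(v-c['cy'])/c['fy']*d,d],-1)
    A=np.array(c['attitude'],float)
    A=A if A.shape==(3,3) else R.from_euler('xyz',A).as_matrix()
    W=P@A.T+np.array(c['origin']); W[d==0]=np.nan; return W
E
python3 - <<'E'
from h import *
for n in('scene','top'):
    print(get_calibration(n)); shot(n,n+'0')
a=[cv2.imread(f'pics/{n}0.png') for n in('scene','top')]
print(manip.read_state())
E
```

```text
{'fx': 396.3626189468981, 'fy': 396.3626189468981, 'cx': 257.167669498174, 'cy': 189.78028758118543, 'origin': array([ 727.27980684, -612.44845414,  895.74513462]), 'attitude': array([-2.47964097, -0.00433904,  0.16929885])}
{'fx': 454.6391687796922, 'fy': 454.6391687796922, 'cx': 253.23659830045935, 'cy': 198.76222808812236, 'origin': array([ 457.71522686,   25.35003938, 1248.85543973]), 'attitude': array([-3.00908337,  0.01282817, -1.55768785])}
{'clock': 0.1, 'joints': array([-1.16960777e+00,  3.00422211e-01,  1.52148923e+00, -1.05416977e-05,
        1.32071367e+00, -6.65980319e-02]), 'qd': array([-0.00063887, -0.00100161, -0.00249859,  0.00197075,  0.00181935,
       -0.00052015]), 'effort': array([ 1.56688275e-03, -5.32643330e+01, -3.53283870e+01,  7.10465619e-02,
        2.35170673e-02, -4.24592577e-05]), 'eef_pos': array([ 247.90826143, -490.70475569,  204.95200639]), 'eef_rot': array([-3.14056181e+00, -5.85203553e-05,  4.67789175e-01]), 'wrist_force': array([-0.39620452, -0.76998805,  0.6201907 ]), 'moment': array([ 0.01679562,  0.03113683, -0.02214885]), 'finger_force': 0.0, 'finger_gap': 94.1240180876172}
```

View pics/scene0.png

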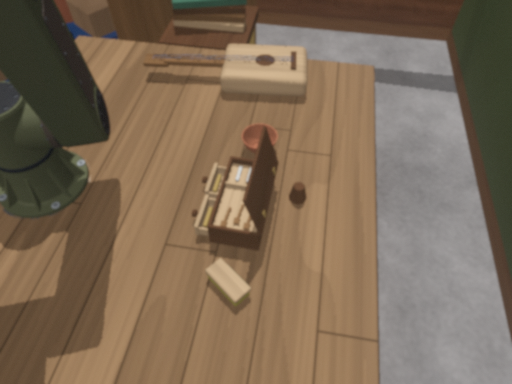

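View pics/top0.png

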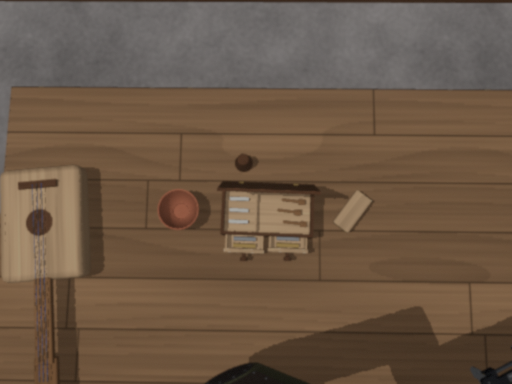

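The scene view shows the lid about upright and both drawers open towards the robot. In the top view the knobs are at about (244,258) and (289,257), the lid edge at row 186 over columns 219-318, the bowl at (179,209), the brush at (353,211) and the cone at (243,162). Next I'll measure positions from the depth.

```bash
python3 - <<'E'
from h import *
d=np.load('top0.npy'); W=cloud('top',d)
for u,v in[(244,258),(289,257),(179,209),(353,211),(243,162),(300,300)]: print(u,v,W[v,u].round())
s=cv2.imread('pics/top0.png')[140:275,200:335]; cv2.imwrite('pics/c.png',cv2.resize(s,(600,600),interpolation=cv2.INTER_CUBIC))
np.set_printoptions(linewidth=250)
for u in(232,255,278,300): print(u,[tuple(W[v,u][[0,2]].round().astype(int)) for v in range(180,262,2)])
def rect(m,n):
    p=W[m][:,:2].astype(np.float32); r=cv2.minAreaRect(p); print(n,len(p),r, W[m][:,2].mean())
roi=np.zeros(d.shape,bool); roi[170:265,212:326]=1
z=W[...,2]
rect(roi&(z>130),'lid'); rect(roi&(z>66)&(z<84),'rim'); rect(roi&(z>35)&(z<56),'drawer z')
W2=cloud('scene',np.load('scene0.npy')); q=W2[120:250,190:285].reshape(-1,3); q=q[(q[:,2]>95)]
q=q[np.isfinite(q).all(1)]; c=q.mean(0); print('lid scene',len(q),c,np.linalg.svd(q-c,full_matrices=False)[2][2],q.max(0),q.min(0))
E
```

```text
244 258 [461.  65.  37.]
289 257 [465. -53.  37.]
179 209 [592. 247.   8.]
353 211 [ 589. -223.   42.]
243 162 [716.  72.  54.]
300 300 [351. -86.  -0.]
232 [(np.int64(676), np.int64(2)), (np.int64(651), np.int64(113)), (np.int64(640), np.int64(149)), (np.int64(629), np.int64(184)), (np.int64(621), np.int64(210)), (np.int64(617), np.int64(205)), (np.int64(635), np.int64(51)), (np.int64(629), np.int64(56)), (np.int64(623), np.int64(56)), (np.int64(617), np.int64(62)), (np.int64(613), np.int64(56)), (np.int64(607), np.int64(57)), (np.int64(602), np.int64(58)), (np.int64(597), np.int64(55)), (np.int64(590), np.int64(63)), (np.int64(585), np.int64(64)), (np.int64(581), np.int64(55)), (np.int64(576), np.int64(54)), (np.int64(570), np.int64(54)), (np.int64(565), np.int64(57)), (np.int64(559), np.int64(61)), (np.int64(553), np.int64(67)), (np.int64(-9223372036854775808), np.int64(-9223372036854775808)), (np.int64(544), np.int64(51)), (np.int64(538), np.int64(58)), (np.int64(533), np.int64(57)), (np.int64(527), np.int64(74)), (np.int64(523), np.int64(54)), (np.int64(520), np.int64(11)), (np.
[... 4118 characters left out ...]
), np.int64(-5)), (np.int64(463), np.int64(0)), (np.int64(457), np.int64(1))]
lid 783 ((627.531494140625, 4.543373107910156), (238.67127990722656, 32.00539779663086), 88.30306243896484) 186.75136718371544
rim 677 ((589.4100952148438, 5.372596740722656), (240.5760498046875, 138.95220947265625), 88.32609558105469) 73.97643390439879
drawer z 2704 ((544.4521484375, 6.607757568359375), (224.71339416503906, 181.88926696777344), 88.2237777709961) 52.00132078712162
lid scene 1884 [636.26150551 -10.37388494 159.9124281 ] [ 0.95227361 -0.03196957  0.303567  ] [661.64525463 124.87568231 210.02474266] [ 612.37519803 -117.05924633   95.0272386 ]<stdin>:6: RuntimeWarning: invalid value encountered in cast
```

View pics/c.png

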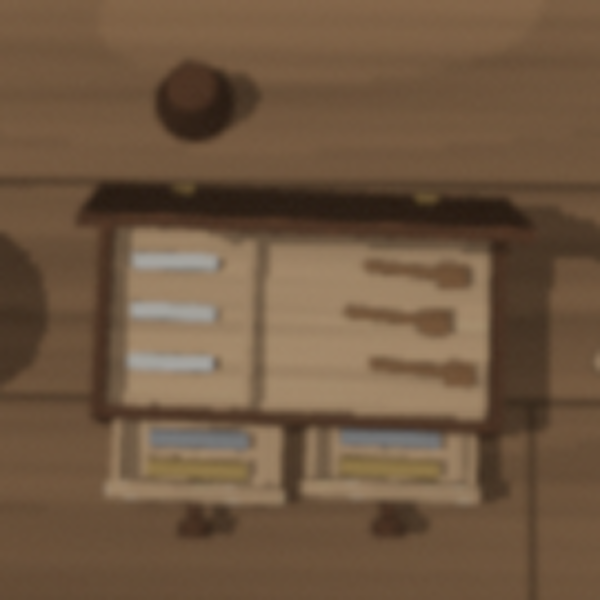

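Chest: yaw about -0.03 rad, front at x≈520, hinge x≈651, centre y≈4. The lid is at about 1.26 rad. Drawers are open about 40 mm, with knob ends at x≈457 and y≈65 / -53. I'll go in front of the right knob with the fingers closed.

Call:
jog_arm(plan=[0.03,0.08,0,0,0,-5,0.05,0.12,0,0,0,-10,0.07,0.16,0,0,0,-15,0.085,0.2,0,0,0,-20,0.1,0.24,0,0,0,-25,0.115,0.28,0,0,0,-28.5,0.13,0.32,0,0,0,-28.5,0.145,0.36,0,0,0,-28.5,0.16,0.4,0,0,0,-28.5,0.172,0.44,0,0,0,-28.5,0.172,0.44,0,0,0,-28.5,0.172,0.44,0,0,0,-28.5,0.172,0.44,-0.04,0,0,-28.5,0.172,0.44,-0.08,0,0,-28.5,0.172,0.44,-0.12,0,0,-28.5,0.172,0.44,-0.15,0,0,-28.5,0.172,0.44,-0.175,0,0,-28.5,0.172,0.44,-0.188,0,0,-28.5,0.172,0.44,-0.188,0,0,-28.5,0.172,0.44,-0.188,0,0,-28.5], claw=0)

```text
clock: 2.1
eef_pos: [420.0, -51.8, 17.8]
eef_rot: [3.142, 0.0, -0.031]
wrist_force: [0.1, -0.7, 0.1]
finger_gap: 0.5
finger_force: 0.0
```

Call:
jog_arm(plan=[0.01,0,0,0,0,0,0.018,0,0,0,0,0,0.023,0,0,0,0,0,0.028,0,0,0,0,0,0.033,0,0,0,0,0,0.038,0,0,0,0,0,0.042,0,0,0,0,0,0.046,0,0,0,0,0,0.05,-0.001,0,0,0,0,0.054,-0.001,0,0,0,0,0.057,-0.001,0,0,0,0,0.06,-0.001,0,0,0,0,0.062,-0.001,0,0,0,0,0.064,-0.001,0,0,0,0,0.064,-0.001,0,0,0,0])

```text
clock: 3.6
eef_pos: [484.4, -51.9, 17.5]
eef_rot: [-3.142, -0.001, -0.03]
wrist_force: [0.5, 0.7, 0.1]
finger_gap: 0.5
finger_force: 0.0
```

```bash
cat >> h.py <<'E'
def gaps(f):
    p,d=shot('top',f); W=cloud('top',d); z=W[...,2]
    for n,a,b in(('L',20,100),('R',-95,-15)):
        m=(W[...,1]>a)&(W[...,1]<b)&(W[...,0]<540)&(W[...,0]>460)
        fr=W[m&(z>40)&(z<58)&(W[...,0]<515)][:,0]; ri=W[m&(z>68)&(z<85)][:,0]
        print(n,'front',np.percentile(fr,5).round(1) if len(fr) else None,len(fr),'rim min',np.percentile(ri,5).round(1),len(ri))
    print({k:np.round(v,2) for k,v in manip.read_state().items() if k in('eef_pos','wrist_force')})
E
python3 -c "
from h import *
gaps('t1')"
```

```text
L front 476.4 92 rim min 522.1 98Traceback (most recent call last):
  File "<string>", line 3, in <module>
    gaps('t1')
    ~~~~^^^^^^
  File "h.py", line 17, in gaps
    print(n,'front',np.percentile(fr,5).round(1) if len(fr) else None,len(fr),'rim min',np.percentile(ri,5).round(1),len(ri))
                                                                                        ~~~~~~~~~~~~~^^^^^^
    return _quantile_unchecked(
        a, q, axis, out, overwrite_input, method, keepdims, weights)
    return _ureduce(a,
                    func=_quantile_ureduce_func,
    ...<5 lines>...
                    overwrite_input=overwrite_input,
                    method=method)
    r = func(a, **kwargs)
    result = _quantile(arr,
                       quantiles=q,
    ...<2 lines>...
                       out=out,
                       weights=wgt)
    slices_having_nans = np.isnan(arr[-1, ...])
                                  ~~~^^^^^^^^^
IndexError: index -1 is out of bounds for axis 0 with size 0
```

Call:
jog_arm(plan=[0.001,0,0,0,0,0,0.002,0,0,0,0,0,0.003,0,0,0,0,0])

```text
clock: 3.95
eef_pos: [487.1, -51.9, 17.5]
eef_rot: [3.142, -0.0, -0.03]
wrist_force: [-1.2, -0.9, 1.8]
finger_gap: 0.6
finger_force: 0.8
```

Call:
jog_arm(plan=[0.001,0,0,0,0,0])

```text
clock: 4.05
eef_pos: [488.1, -51.9, 17.5]
eef_rot: [3.142, 0.0, -0.03]
wrist_force: [-0.8, -0.5, 1.3]
finger_gap: 0.1
finger_force: 0.8
```

Call:
jog_arm(plan=[0.001,0,0,0,0,0])

```text
clock: 4.15
eef_pos: [488.9, -51.9, 17.4]
eef_rot: [3.142, 0.0, -0.03]
wrist_force: [-8.5, -1.2, 6.2]
finger_gap: 0.1
finger_force: 4.4
```

The force jumped to 8.5 N at x=488.9, so the right drawer is home. I'll back off and go to the left knob.

Call:
jog_arm(plan=[-0.03,0,0,0,0,0,-0.069,0,0,0,0,0,-0.069,0.04,0,0,0,0,-0.069,0.08,0,0,0,0,-0.069,0.116,0,0,0,0,-0.069,0.116,0,0,0,0,-0.069,0.116,0,0,0,0,-0.055,0.116,0,0,0,0,-0.045,0.116,0,0,0,0,-0.04,0.116,0,0,0,0,-0.035,0.116,0,0,0,0,-0.03,0.115,0,0,0,0,-0.025,0.115,0,0,0,0,-0.02,0.115,0,0,0,0,-0.016,0.115,0,0,0,0,-0.012,0.115,0,0,0,0,-0.008,0.115,0,0,0,0,-0.005,0.115,0,0,0,0,-0.003,0.115,0,0,0,0,-0.001,0.115,0,0,0,0])

```text
clock: 6.15
eef_pos: [488.1, 63.1, 17.5]
eef_rot: [3.142, -0.0, -0.03]
wrist_force: [-1.3, -1.3, 0.2]
finger_gap: 0.2
finger_force: 0.8
```

Call:
jog_arm(plan=[0.001,0,0,0,0,0,0.002,0,0,0,0,0])

```text
clock: 6.35
eef_pos: [490.0, 63.1, 17.4]
eef_rot: [3.142, 0.0, -0.03]
wrist_force: [-0.7, -1.7, -0.0]
finger_gap: 0.7
finger_force: 0.8
```

Call:
jog_arm(plan=[0.001,0,0,0,0,0])

```text
clock: 6.45
eef_pos: [491.1, 63.1, 17.5]
eef_rot: [3.142, -0.0, -0.03]
wrist_force: [-0.8, -1.0, 0.7]
finger_gap: 0.9
finger_force: 0.8
```

Expected stop is about 492.4.

Call:
jog_arm(plan=[0.001,0,0,0,0,0])

```text
clock: 6.55
eef_pos: [492.0, 63.1, 17.5]
eef_rot: [-3.142, 0.0, -0.03]
wrist_force: [-1.5, -1.5, -0.5]
finger_gap: 0.7
finger_force: 0.8
```

Call:
jog_arm(plan=[0.001,0,0,0,0,0])

```text
clock: 6.65
eef_pos: [492.4, 63.1, 17.4]
eef_rot: [3.141, 0.002, -0.03]
wrist_force: [-11.4, -0.6, 9.0]
finger_gap: 0.8
finger_force: 5.8
```

Left drawer is home too (11 N at 492.4). Now up, over the lid and down behind it.

Call:
jog_arm(plan=[-0.03,0,0,0,0,0,-0.05,0,0.02,0,0,0,-0.05,0,0.06,0,0,0,-0.05,0,0.1,0,0,0,-0.05,-0.015,0.14,0,0,0,-0.05,-0.03,0.18,0,0,0,-0.05,-0.045,0.22,0,0,0,-0.03,-0.059,0.25,0,0,0,0.01,-0.059,0.25,0,0,0,0.05,-0.059,0.25,0,0,0,0.09,-0.059,0.25,0,0,0,0.13,-0.059,0.25,0,0,0,0.16,-0.059,0.25,0,0,0,0.19,-0.059,0.25,0,0,0,0.19,-0.059,0.25,0,0,0,0.19,-0.059,0.25,0,0,0])

```text
clock: 8.25
eef_pos: [683.1, 4.2, 266.6]
eef_rot: [-3.141, 0.001, -0.03]
wrist_force: [-0.7, -0.4, 0.1]
finger_gap: 0.5
finger_force: 0.0
```

```bash
python3 - <<'E'
from h import *
shot('scene','s2')
print(manip.read_state()['eef_pos'],manip.read_state()['wrist_force'])
W=cloud('scene',np.load('s2.npy')); q=W[120:250,190:285].reshape(-1,3); q=q[(q[:,2]>95)&(q[:,2]<215)&(q[:,0]<670)]
c=q.mean(0); print(c,np.linalg.svd(q-c,full_matrices=False)[2][2])
n=-1.7*np.pi/180
th=np.array([1.26,1.1,.95,.8,.65,.5,.35,.2,.1,.0]); r=115
print(np.c_[th,651-r*np.cos(th)+9*np.sin(th)+8,75+r*np.sin(th)+9*np.cos(th)].round(2))
s=cv2.imread('pics/s2.png')[60:270,120:400]; cv2.imwrite('pics/s2c.png',cv2.resize(s,(800,600)))
E
```

```text
[682.70561308   4.1804957  267.35075646] [-0.35675755  0.82456042 -0.147987  ]
[636.49695702 -14.79919927 158.77415877] [-0.9524697   0.03212675 -0.30293455]
[[1.2600e+00 6.3240e+02 1.8724e+02]
 [1.1000e+00 6.1486e+02 1.8157e+02]
 [9.5000e-01 5.9943e+02 1.7378e+02]
 [8.0000e-01 5.8533e+02 1.6377e+02]
 [6.5000e-01 5.7290e+02 1.5176e+02]
 [5.0000e-01 5.6239e+02 1.3803e+02]
 [3.5000e-01 5.5406e+02 1.2289e+02]
 [2.0000e-01 5.4808e+02 1.0667e+02]
 [1.0000e-01 5.4547e+02 9.5440e+01]
 [0.0000e+00 5.4400e+02 8.4000e+01]]
```

View pics/s2c.png

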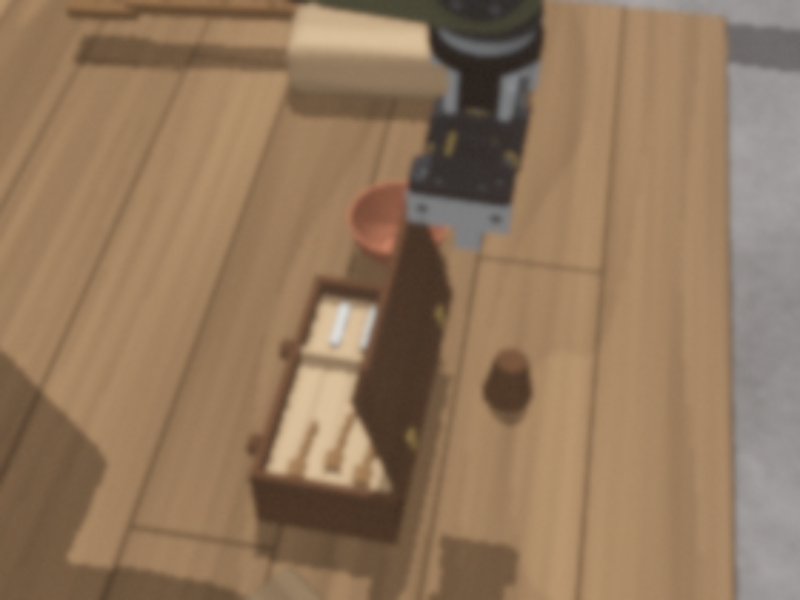

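Both drawers look flush in the front (knobs near the chest face), and the closed fingers stand behind the lid at crop pixel (468,245). Now descend and follow the lid's arc.

Call:
jog_arm(plan=[0,0,-0.03,0,0,0,0,0,-0.06,0,0,0,0,0,-0.08,0,0,0,-0.015,0,-0.08,0,0,0,-0.03,0,-0.08,0,0,0,-0.04,0,-0.08,0,0,0,-0.046,0,-0.08,0,0,0,-0.051,0,-0.08,0,0,0,-0.056,0,-0.082,0,0,0,-0.062,0,-0.084,0,0,0,-0.068,0,-0.086,0,0,0,-0.073,0,-0.089,0,0,0,-0.079,0,-0.092,0,0,0,-0.084,0,-0.094,0,0,0,-0.089,0,-0.098,0,0,0,-0.094,0,-0.101,0,0,0,-0.098,0,-0.104,0,0,0])

```text
clock: 10.0
eef_pos: [584.6, 4.1, 163.1]
eef_rot: [3.142, 0.0, -0.03]
wrist_force: [2.4, 0.7, 1.1]
finger_gap: 0.6
finger_force: 0.7
```

Call:
jog_arm(plan=[-0.004,0,-0.004,0,0,0,-0.008,0,-0.008,0,0,0,-0.012,0,-0.012,0,0,0,-0.016,0,-0.017,0,0,0,-0.02,0,-0.021,0,0,0,-0.023,0,-0.026,0,0,0,-0.026,0,-0.031,0,0,0,-0.029,0,-0.036,0,0,0,-0.031,0,-0.041,0,0,0,-0.033,0,-0.046,0,0,0,-0.035,0,-0.051,0,0,0,-0.037,0,-0.057,0,0,0,-0.038,0,-0.062,0,0,0,-0.039,0,-0.067,0,0,0,-0.04,0,-0.071,0,0,0,-0.04,0,-0.073,0,0,0])

```text
clock: 11.6
eef_pos: [544.8, 4.1, 90.0]
eef_rot: [3.142, 0.0, -0.03]
wrist_force: [0.2, -0.3, 1.2]
finger_gap: 0.5
finger_force: 0.6
```

Call:
jog_arm(plan=[0,0,-0.002,0,0,0,0,0,-0.004,0,0,0])

```text
clock: 11.8
eef_pos: [545.0, 4.0, 86.4]
eef_rot: [3.142, 0.0, -0.03]
wrist_force: [-0.2, -0.6, 2.6]
finger_gap: 0.4
finger_force: 0.6
```

Call:
jog_arm(plan=[0,0,-0.001,0,0,0])

```text
clock: 11.9
eef_pos: [545.0, 4.1, 85.3]
eef_rot: [3.142, 0.0, -0.03]
wrist_force: [-1.2, 0.4, 0.3]
finger_gap: 0.5
finger_force: 0.6
```

Call:
jog_arm(plan=[0,0,-0.001,0,0,0])

```text
clock: 12.0
eef_pos: [545.0, 4.1, 84.4]
eef_rot: [3.142, 0.0, -0.03]
wrist_force: [-1.4, -0.4, 0.3]
finger_gap: 0.4
finger_force: 0.6
```

Call:
jog_arm(plan=[0,0,-0.001,0,0,0])

```text
clock: 12.1
eef_pos: [545.1, 4.1, 84.0]
eef_rot: [3.142, -0.0, -0.03]
wrist_force: [-6.6, 0.5, 16.1]
finger_gap: 0.9
finger_force: 8.2
```

Contact at z≈84 with 16 N means the lid is shut. I'll lift off and look.

Call:
jog_arm(plan=[0,0,0.02,0,0,0,0,0,0.06,0,0,0,0,0,0.1,0,0,0,-0.04,0,0.13,0,0,0,-0.08,0,0.15,0,0,0,-0.12,-0.02,0.15,0,0,0,-0.16,-0.06,0.15,0,0,0,-0.18,-0.1,0.15,0,0,0,-0.19,-0.14,0.15,0,0,0,-0.2,-0.18,0.15,0,0,0,-0.2,-0.22,0.15,0,0,0,-0.2,-0.26,0.15,0,0,0,-0.2,-0.3,0.15,0,0,0,-0.2,-0.3,0.15,0,0,0,-0.2,-0.3,0.15,0,0,0])

```text
clock: 13.6
eef_pos: [344.8, -296.1, 233.1]
eef_rot: [-3.141, 0.0, -0.031]
wrist_force: [0.3, 0.6, -0.5]
finger_gap: 0.2
finger_force: 0.0
```

```bash
python3 - <<'E'
from h import *
p,d=shot('top','t3'); W=cloud('top',d); z=W[...,2]
m=np.zeros(d.shape,bool); m[170:265,212:326]=1
q=W[m&(z>72)&(z<100)]; print(cv2.minAreaRect(q[:,:2].astype(np.float32)),np.linalg.lstsq(np.c_[q[:,:2]-q[:,:2].mean(0),np.ones(len(q))],q[:,2],rcond=None)[0])
D0=cloud('top',np.load('top0.npy'))
for n,(u0,u1,v0,v1) in dict(bowl=(150,208,180,238),brush=(328,380,182,240),cone=(232,256,150,172)).items():
    print(n,[c[v0:v1,u0:u1][c[v0:v1,u0:u1,2]>15].mean(0).round(1) for c in(D0,W)])
s=lambda i:cv2.resize(i[180:270,205:325],(800,600),interpolation=cv2.INTER_CUBIC)
cv2.imwrite('pics/t3c.png',s(p[:,:,::-1]))
k=m&(z>15)&(z<60)&(W[...,0]<530); print('low front px x',np.percentile(W[k][:,0],[2,10,50]).round() if k.any() else None,k.sum())
E
```

```text
((582.9497680664062, 5.749534606933594), (240.0142364501953, 140.16903686523438), 88.3023452758789) [-2.83397036e-03  4.06917883e-04  8.39822176e+01]
bowl [array([591.7, 248.6,  36.4]), array([592. , 248.9,  37. ])]
brush [array([ 589.6, -221.2,   37.9]), array([ 589.6, -221.2,   37.8])]
cone [array([720.3,  70.7,  42.1]), array([719.9,  70.8,  41.4])]
low front px x [497. 499. 504.] 85
```

View pics/t3c.png

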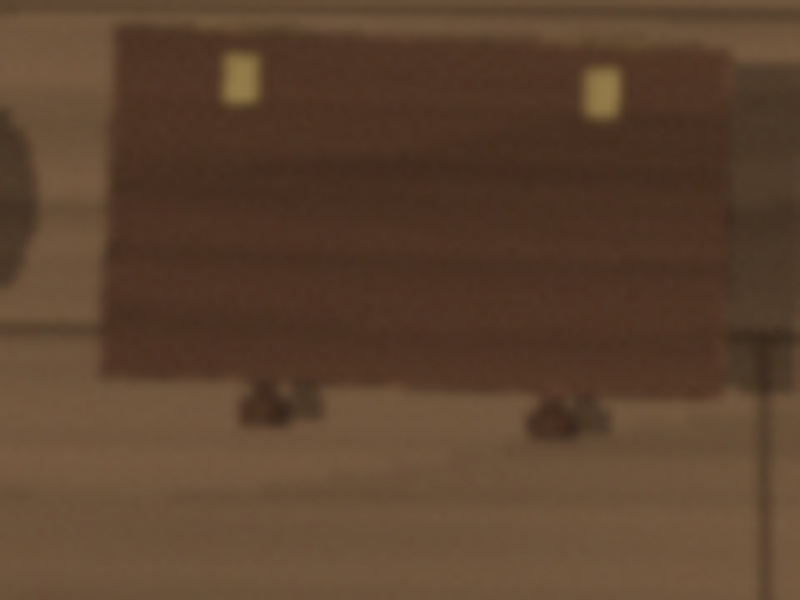

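The lid is shut: its plane slopes 0.003 and stands at z=84. In the crop the two knobs, at (265,405) and (553,415), stick out equally from the front. The bystanders and the chest's yaw are unchanged, so I'll hand it in.

```bash
python3 -c "
from cell import manip
print(manip.sign_off())"
```

```text
the job is handed in; nothing more can be done
None
```

I pushed both drawers home until they hit their stops, swung the lid shut (84 mm high and level), and handed the job in at about 14 s; the last image showed the bowl, brush and cone unmoved, but no verdict came back.

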